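# Gauge a bearing housing and hold the plug gauge at its yellow band

### The arm

A 6-joint arm with a two-finger parallel gripper is mounted at the origin on a cart in front of the work surface, level with it; the furniture and walls round the work are solid. World frame = base frame: x ahead of the robot, y to its left, z up, the work surface at z = 0. Lengths are in m, angles in rad, forces in N, time in s.
With the tool pointing down it reaches from about 0.275 to 0.75 m from the base axis. Payload 10.2 kg.
Tool frame: the origin (TCP) lies midway between the tips of the shut fingers; the grasp point (between the pads) lies 19 mm behind it; z points along the fingers, y is the line along which they close (so a half turn about z gives the same grasp; the last joint's range is limited). The gripper opens to 88 mm and grips with 3 to 60 N. Pads are 18 mm wide; open, the fingers measure 123 mm over their backs; the gripper's body (75 mm by 187 mm) begins 45 mm behind the grasp point.
Start: joints at [0.928, 0.313, 1.498, -0, 1.331, -0.223], TCP at [0.214, 0.479, 0.239] pointing down, gripper open.
Joint ranges: [-2.94, 2.94], [-0.97, 2.17], [0.19, 2.56], [-1.23, 4.37], [0.02, 3.11], [-2.88, 2.88]. Speed limits (rad/s): [2.39, 2.39, 3.01, 3.14, 3.14, 3.14].

### API

Orientations are given as [roll, pitch, yaw] about the fixed x, y, z axes, in that order (R = Rz(yaw) Ry(pitch) Rx(roll)).
In Python, from rig import r gives the robot as it stands.
- The arm moves only by the tool play_rows, never from a script. Its argument "rows" is a list of rows, each a list of 5 numbers: the shift along the tool's x, y, z in m, then the turn about the tool's z in rad, then the closure, from 0 (fully open) to 1 (shut). A call has 1 to 5 rows; each row is the pose to reach, as a shift and turn from the pose commanded when the call began, along the tool's axes at that moment; what a row does not reach only later rows make up. A row lasts 1/8 s, in which the tool goes at most 62.5 mm and 10.7 degrees, less where a joint would pass 70% of its speed; a pose out of reach is approached as far as the arm can. A call with a gripper value outside its range is refused whole. The fingers move at their own pace and stop on an object; "squeeze" is the grip in N (left out, the last holds). Time passes only in rows, so rows that repeat a pose let the fingers close. It gives the time, the measured TCP pose, the force, the opening and the grip force at its end, in the units of the state.
- r.get_obs(): the state, without advancing time (a new reading comes with each control period).
- r.read_camera(name): name is "scene" or "top" or "wrist"; returns the picture (420x560x3 uint8, red, green, blue); there is no depth.
- r.camera_info(name): a dict with "fx", "fy", "cx", "cy" (pixels), "rvec" (rotation vector, rad) and "tvec" (3), from world to camera coordinates, as OpenCV has them. Camera axes: x right, y down, z forward; pixel columns grow to the right and rows downward; lengths in m; the calibration is good to about 2 mm. A picture is of the moment at which its call begins: read the wrist's pose just before it. camera_info takes no time and is no camera call; for the wrist camera it gives the pose at the moment of the call.
- r.close_job(): hands the job in; it is judged then, once.
The state is a dict: "time_s": time; "joints": joint angles; "joint_vel": joint speeds; "effort": joint torques, N m; "eef_pos": TCP position; "ee_rot": TCP orientation; "contact_force": force on the tool from outside, world axes, zero at the start; "torque": the same for the moment, N m; "finger_gap": opening from 0.0 (shut) to 1.0 (fully open); "grasp_force": force on a finger pad.
Only numpy, scipy, OpenCV 4.12 (cv2) and the standard library are available. Lean on these libraries where they do the work, as an engineer would, in place of code of your own. Each camera call takes 0.05 s, during which the arm holds its last target. There are 200 camera calls.

### The job

Take the green-handled plug gauge out of the grey stand and lower it (do not drop it) fully home into the bore of the bearing housing, until its shoulder rests on the housing's top face. Then draw it straight back up until the whole yellow band on its rod shows above the housing but the blue band below it is still hidden in the bore, and finish holding it there in the gripper, upright and still. Leave the housing standing where it is, the red-handled gauge in its socket, and the loose things round about alone.

Things in the scene. Friction and masses are not known exactly. Their poses are not given: they have to be found in the camera images.
- go_gauge: plug gauge with the GREEN handle, to be used: 120 mm tall, about 0.2 kg, round. Origin: centre of the nose (lower end); z up along it. Above the nose: steel rod 20 mm across to 60 mm (lowest 4 mm tapering to 14 mm at the nose), shoulder 28 mm across 60 to 66 mm, handle 22 mm across 66 to 120 mm, to be gripped. Starts upright, its nose on the floor of one of the stand's sockets.
- yellow_band (a point): middle of the yellow band on the green-handled gauge's rod, on its axis 38 mm above the nose; the band is 8 mm high, from 18 to 26 mm below the shoulder
- blue_band (a point): middle of the blue band on the same rod, 18 mm above the nose; 8 mm high, from 38 to 46 mm below the shoulder
- nogo_gauge: a plug gauge of the same shape and size with a RED handle, standing in the other socket of the stand; its top 128 mm above the bench; it stays there. Origin and axes as go_gauge.
- housing: aluminium bearing housing, 2 kg, standing loose on the bench: body 60x60 mm, 75 mm high, flange 92x92x12 mm with four cap screws (to 18 mm high) round its foot. Origin: centre of its underside; z up. Blind vertical bore in the middle of its top: 21.2 mm across, 65 mm deep. The gauge slides in it freely while aligned and sinks back if let go; pulled askew it drags the housing along.
- bore_mouth (a point): centre of the bore's brass-rimmed mouth, on the housing's top face, 75 mm above its underside. With the gauge fully home its shoulder rests on this face and its nose is 60 mm below it.
- stand: grey plastic stand fixed to the bench, 60 mm (x) by 150 mm (y) by 40 mm high, with two vertical blind sockets on its y centre line. Origin: centre of its underside; z up.
- socket_a (a point): mouth of one socket, 40 mm from the stand's middle towards its -y, on its top face; 22 mm diameter, 32 mm deep (floor 8 mm above the bench). Either gauge may stand in it.
- socket_b (a point): mouth of the other socket, 40 mm towards the stand's +y; same size
- machined_block: small loose metal block, 40x60x25 mm, lying to the left of the work; a bystander. Origin: centre of its underside.
- bearing: small loose ball bearing, 42 mm across, 12 mm high, lying to the right of the work; a bystander. Origin: centre of its underside.
- caliper: loose sliding caliper, 71x210x14 mm, lying behind the work; a bystander. Origin: centre of its underside.
Things that resemble listed ones, but are neither listed nor needed, are in the scene too. What is shaped like the go_gauge but purple is not meant.

How it is judged:
By the outcome, as a careful person would: the job done as asked, in the order asked, and still so for the second after the job is handed in, while the arm keeps its last pose, push and grip.
It also fails if it takes over 58 s, if anything falls off the work surface, if the arm or the gripper's body presses on something with over 40 N, if the wrist force passes 120 N, or if a joint passes its speed limit or range.

## Working session

There is one attempt and no reset: what is moved stays moved. The work goes in short steps, Python scripts to look and compute and a tool call to move; the robot and the scene stay as the last step left them, time stands still between calls to the robot, and variables do not carry over. Pictures are saved under pics/ and viewed, at most 10 in all, crops included, and the job is handed in when it is done.

Besides the shell and the picture viewer there is one more tool, called after "Request:" by a JSON object that holds its "op" and its "data". play_rows: Moves the arm, as the interface text tells. Its arguments: {"type":"object","properties":{"rows":{"type":"array"},"squeeze":{"type":"number"}},"required":["rows"]}

```bash
mkdir -p pics
python3 - <<'E'
from rig import r
import cv2
o=r.get_obs();print({k:o[k] for k in('time_s','eef_pos','ee_rot','finger_gap','contact_force')})
for n in('scene','top'):
    cv2.imwrite(f'pics/{n}0.png',r.read_camera(n)[:,:,::-1]);i=r.camera_info(n);print(n,i)
E
```

```text
{'time_s': 0.0, 'eef_pos': array([0.21384455, 0.47922054, 0.23815176]), 'ee_rot': array([-3.14035104e+00, -2.87279361e-04,  2.72178981e+00]), 'finger_gap': 0.9997724550534314, 'contact_force': array([-0.51653897, -0.01007816,  0.56080789])}
scene {'fx': 411.4978527012221, 'fy': 411.4978527012221, 'cx': 278.6845406803416, 'cy': 209.62630094856493, 'rvec': array([ 1.88774092, -0.55230345,  0.35807193]), 'tvec': array([-0.47623744,  0.20401707,  0.73762162])}
top {'fx': 438.71606200161585, 'fy': 438.71606200161585, 'cx': 281.63839029853585, 'cy': 215.06602796349415, 'rvec': array([ 2.16029446, -2.10450202,  0.13283593]), 'tvec': array([0.01342636, 0.594772  , 1.10577836])}
```

View pics/scene0.png

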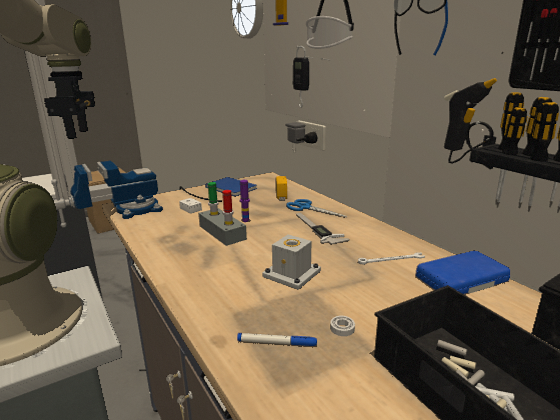

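View pics/top0.png

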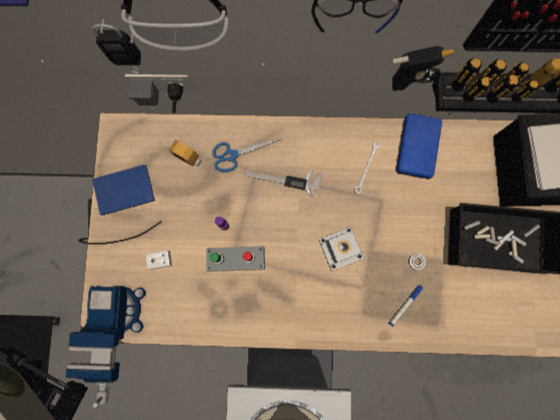

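Scene view: green handle at (213,190), red at (227,200) and purple at (245,190). Top view: green at (216,258), red at (248,257), purple at (222,223), standing outside the stand. The green one in the grey stand is the one meant. I'll confirm it in one enlarged crop and measure.

```bash
cat > h.py <<'E'
import numpy as np,cv2
from rig import r
def cam(n):
    i=r.camera_info(n);K=np.array([[i['fx'],0,i['cx']],[0,i['fy'],i['cy']],[0,0,1]])
    return K,cv2.Rodrigues(np.array(i['rvec']))[0],np.array(i['tvec'])
def ray(c,p):
    K,R,t=c;return -R.T@t, R.T@np.linalg.solve(K,[p[0],p[1],1])
def plane(c,p,z):
    o,d=ray(c,p);return o+d*(z-o[2])/d[2]
def tri(c1,p1,c2,p2):
    P=[c[0]@np.c_[c[1],c[2]] for c in(c1,c2)]
    X=cv2.triangulatePoints(P[0],P[1],np.array(p1,float).reshape(2,1),np.array(p2,float).reshape(2,1))[:,0]
    return X[:3]/X[3]
def proj(c,X):
    q=c[0]@(c[1]@np.asarray(X)+c[2]);return q[:2]/q[2]
def blobs(bgr,lo,hi,amin=15):
    h=cv2.cvtColor(bgr,cv2.COLOR_BGR2HSV);m=cv2.inRange(h,np.array(lo),np.array(hi))
    n,l,s,c=cv2.connectedComponentsWithStats(m)
    return [(s[k].tolist(),c[k].round(1).tolist()) for k in range(1,n) if s[k][4]>=amin],m
E
python3 - <<'E'
from h import *
a=cv2.imread('pics/scene0.png');b=cv2.imread('pics/top0.png')
for nm,im in(('scene',a),('top',b)):
    print(nm,'green',blobs(im,(45,100,40),(85,255,255))[0],'red',blobs(im,(0,180,90),(4,255,255))[0],'purple',blobs(im,(130,100,40),(155,255,255))[0])
    print(' brass',blobs(im,(18,120,80),(32,255,255),6)[0])
x=cv2.resize(a[170:290,180:330],None,fx=4,fy=4,interpolation=2)[:480,:600]
y=cv2.resize(b[205:280,190:370],None,fx=4.4,fy=4.4)
cv2.imwrite('pics/c1.png',cv2.resize(a[165:295,180:340],(738,600)))
cv2.imwrite('pics/c2.png',cv2.resize(b[205:280,195:370],(798,342)))
E
```

```text
scene green [([208, 182, 9, 22, 153], [212.3, 192.0])] red [([223, 190, 8, 5, 27], [226.2, 192.1]), ([223, 195, 9, 15, 98], [227.1, 202.2])] purple [([240, 180, 10, 28, 195], [243.9, 193.2]), ([242, 211, 7, 4, 19], [245.3, 212.8]), ([242, 218, 7, 4, 23], [245.1, 219.4])]
 brass [([276, 0, 11, 22, 210], [281.1, 9.6]), ([484, 78, 13, 10, 76], [489.6, 82.2]), ([511, 92, 10, 3, 21], [515.5, 92.8]), ([538, 97, 13, 3, 25], [543.8, 97.8]), ([503, 102, 3, 8, 10], [504.1, 105.6]), ([509, 103, 4, 8, 26], [510.4, 106.3]), ([514, 103, 11, 8, 41], [519.5, 107.1]), ([542, 102, 15, 3, 31], [549.5, 102.9]), ([531, 107, 5, 8, 25], [533.3, 110.6]), ([464, 108, 11, 15, 107], [468.8, 114.7]), ([500, 113, 4, 14, 23], [501.7, 119.7]), ([537, 113, 4, 8, 18], [538.8, 116.3]), ([556, 112, 3, 9, 16], [557.0, 116.2]), ([505, 114, 6, 15, 30], [507.1, 120.4]), ([546, 114, 6, 7, 30], [548.5, 117.2]), ([511, 116, 4, 7, 19], [512.6, 119.0]), ([520, 117, 4, 6, 18], [521.8, 119.7]), ([527, 116, 3, 5, 6], [527.8, 117.8]), ([527, 118, 7, 15, 47], [530.1, 125.3]), ([524, 125, 3, 7, 9], [525.2, 128.3]), ([534, 124, 5, 14
[... 364 characters left out ...]
, 4, 25], [228.2, 222.2]), ([284, 239, 16, 8, 48], [291.6, 242.4]), ([282, 259, 4, 5, 14], [283.4, 261.2])]
top green [([210, 253, 10, 8, 65], [214.4, 257.0])] red [([243, 252, 9, 8, 50], [247.0, 255.9])] purple [([215, 217, 13, 12, 98], [221.1, 222.5])]
 brass [([442, 50, 12, 7, 52], [446.6, 52.4]), ([471, 58, 10, 10, 63], [475.5, 62.7]), ([495, 59, 11, 11, 73], [500.2, 63.9]), ([546, 59, 14, 16, 153], [553.8, 65.9]), ([519, 63, 10, 9, 48], [523.3, 66.5]), ([473, 73, 3, 2, 6], [474.0, 73.5]), ([509, 75, 11, 10, 67], [513.6, 79.1]), ([481, 77, 11, 9, 59], [485.7, 80.7]), ([530, 80, 9, 8, 43], [534.1, 83.5]), ([169, 140, 29, 25, 319], [183.5, 151.8]), ([338, 240, 13, 13, 40], [344.2, 246.2])]
```

View pics/c1.png

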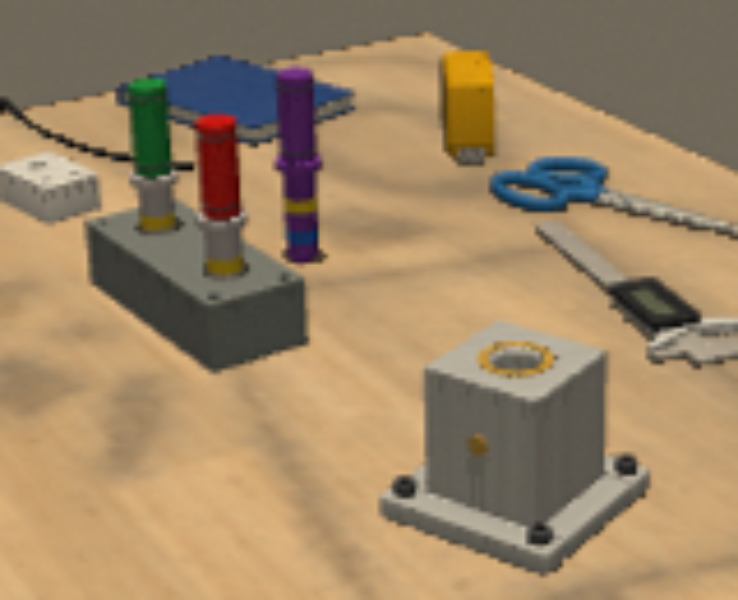

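View pics/c2.png

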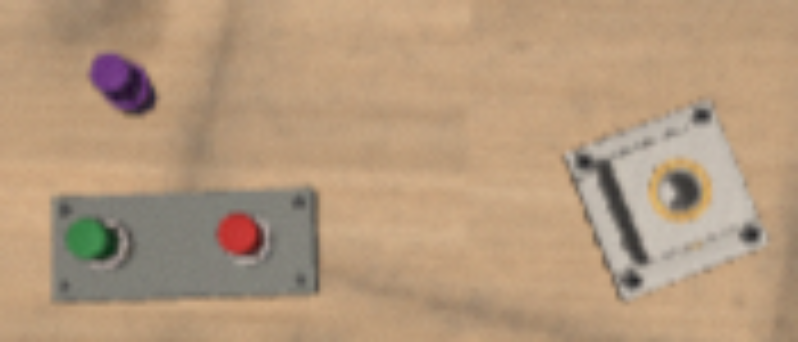

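The crop confirms it: the green-handled gauge is in the stand's left socket (crop 149,84 / 89,238), the red one is next to it, and the purple one stands free on the bench. The brass rim is at crop (515,359) / (680,190).

Run:
```python
from h import *
S,T=cam('scene'),cam('top')
a=cv2.imread('pics/scene0.png');b=cv2.imread('pics/top0.png')
def ell(im,box):
    x0,y0,x1,y1=box;_,m=blobs(im,(15,80,70),(34,255,255));m2=np.zeros_like(m);m2[y0:y1,x0:x1]=m[y0:y1,x0:x1]
    p=cv2.findNonZero(m2);return cv2.fitEllipse(cv2.convexHull(p))
es,et=ell(a,(280,236,305,250)),ell(b,(335,237,354,256));print(es,et)
print('bore',tri(S,es[0],T,et[0]),plane(T,et[0],.075),plane(S,es[0],.075))
g=((212.0,183.0),(214.0,256.8)) 
print('green top',tri(S,g[0],T,g[1]),plane(T,g[1],.128))
rd=((226.2,191.3),(246.7,255.7));print('red top',tri(S,rd[0],T,rd[1]),plane(T,rd[1],.128))
print('stand corners',[plane(T,(195+u/4.56,205+v/4.56),.04).round(3) for u,v in((53,197),(315,188),(318,292),(53,300))])
print('purple top',tri(S,(243.7,181.5),T,(220,221)))
print('flange',[plane(T,(195+u/4.56,205+v/4.56),.012).round(3) for u,v in((565,155),(710,100),(767,240),(625,300))])
print('wrist cam',r.camera_info('wrist'))
```

```text
((292.0363464355469, 236.27928161621094), (19.668865203857422, 24.218467712402344), 83.7674331665039) ((343.60540771484375, 246.24661254882812), (13.586909294128418, 13.78351879119873), 129.82525634765625)
bore [ 0.51400847 -0.12903583  0.0883387 ] [ 0.51414409 -0.1300198   0.075     ] [ 0.530902   -0.10609155  0.075     ]
green top [0.47645438 0.18673801 0.12667064] [0.47633044 0.18652427 0.128     ]
red top [0.4806646  0.10836114 0.12560538] [0.48105852 0.10788098 0.128     ]
stand corners [array([0.503, 0.223, 0.04 ]), array([0.512, 0.073, 0.04 ]), array([0.453, 0.069, 0.04 ]), array([0.444, 0.22 , 0.04 ])]
purple top [0.56476707 0.1782092  0.11706363]
flange [array([ 0.537, -0.071,  0.012]), array([ 0.572, -0.156,  0.012]), array([ 0.49 , -0.189,  0.012]), array([ 0.454, -0.107,  0.012])]
wrist cam {'fx': 341.16470643515476, 'fy': 341.16470643515476, 'cx': 282.53324607018726, 'cy': 212.09608020127675, 'rvec': array([-2.42015922, -1.56953588, -0.23147196]), 'tvec': array([-0.52438329, -0.03935738,  0.39140744])}
```

Request:
{"op": "play_rows", "data": {"rows": [[-0.03,-0.013,0,0,0.4],[-0.08,-0.036,0,0,0.4],[-0.13,-0.058,0,0,0.4],[-0.18,-0.081,0,0,0.4],[-0.23,-0.103,0,0,0.4]]}}

```text
time_s: 0.72
eef_pos: [0.3829, 0.2901, 0.2386]
ee_rot: [-3.141, -0.0, 2.722]
contact_force: [-0.0, -0.1, 0.3]
finger_gap: 0.598
grasp_force: 0.0
```

Request:
{"op": "play_rows", "data": {"rows": [[-0.05,-0.022,0,0,0.4],[-0.09,-0.04,0,0,0.4],[-0.11,-0.05,0,0,0.4],[-0.11,-0.05,0,0,0.4]]}}

```text
time_s: 1.23
eef_pos: [0.4625, 0.2002, 0.2383]
ee_rot: [-3.141, -0.001, 2.72]
contact_force: [0.1, 0.6, 0.0]
finger_gap: 0.603
grasp_force: 0.0
```

```bash
cat >> h.py <<'E'
from scipy.spatial.transform import Rotation as Ro
def Rt(): return Ro.from_euler('xyz',r.get_obs()['ee_rot']).as_matrix()
def shift(target): # tool-axis shift to reach TCP target
    return (Rt().T@(np.asarray(target)-r.get_obs()['eef_pos'])).round(4)
def snap(f):
    c=cam('wrist');im=r.read_camera('wrist')[:,:,::-1].copy();cv2.imwrite(f'pics/{f}.png',im)
    np.save(f'pics/{f}.npy',np.array([*c[0].ravel(),*c[1].ravel(),*c[2]]));return c,im
def load(f):
    v=np.load(f'pics/{f}.npy');return (v[:9].reshape(3,3),v[9:18].reshape(3,3),v[18:]),cv2.imread(f'pics/{f}.png')
E
python3 - <<'E'
from h import *
o=r.get_obs();print(o['time_s'],o['eef_pos'],o['ee_rot'],o['joints'])
c,im=snap('w1');print(-c[1].T@c[2],proj(c,(.476,.187,.128)))
print(blobs(im,(45,100,40),(85,255,255))[0])
E
```

```text
1.225 [0.46253045 0.20023381 0.23826577] [-3.14108779e+00 -7.52940180e-04  2.71954989e+00] [ 1.75700788e-01  2.67455832e-01  1.55953985e+00  6.63069411e-06
  1.31550348e+00 -9.73054641e-01]
[0.3935013  0.23127089 0.38536347] [274.58399417 230.4758936 ]
[([265, 201, 25, 39, 760], [277.2, 220.9])]
```

View pics/w1.png

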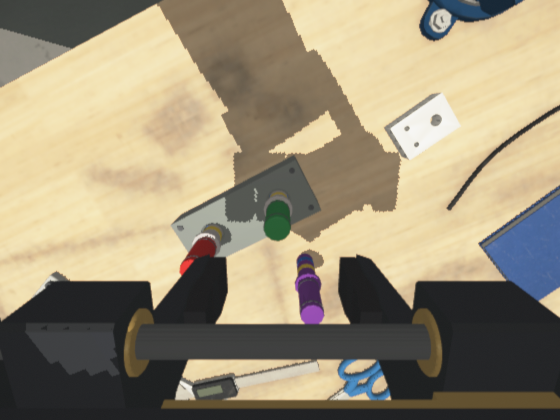

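The wrist view shows the green handle at (277,221) in the stand, red at (205,250) and purple at (310,290). I'll move the camera over the gauge for a vertical view of its top.

Request:
{"op": "play_rows", "data": {"rows": [[-0.04,-0.003,0,0,0.4],[-0.08,-0.006,0,0,0.4],[-0.094,-0.007,0,0,0.4],[-0.094,-0.007,0,0,0.4]]}}

```text
time_s: 1.78
eef_pos: [0.5447, 0.1571, 0.2384]
ee_rot: [-3.141, -0.001, 2.722]
contact_force: [-0.1, -0.3, -0.7]
finger_gap: 0.6
grasp_force: 0.0
```

Run:
```python
from h import *
c,im=snap('w2');print(-c[1].T@c[2],c[1][2],proj(c,(.476,.187,.128)))
G,m=blobs(im,(45,80,30),(85,255,255));print(G)
p=cv2.findNonZero(m);k=max(cv2.findContours(m,0,1)[0],key=cv2.contourArea)
e=cv2.fitEllipse(k);print('fit',e,cv2.minEnclosingCircle(k))
q=e[0];print(plane(c,q,.128))
d,b=load('w1')
for v in(226,228,230): print(v,tri(c,q,d,(277.8,v)))
cv2.imwrite('pics/w2c.png',cv2.resize(np.hstack([im[int(q[1])-35:int(q[1])+35,int(q[0])-45:int(q[0])+45],b[180:250,235:325]]),None,fx=4.4,fy=4.4))
```

```text
[0.47552469 0.18787794 0.38550421] [ 0.26458864 -0.11857806 -0.95704341] [281.83367173 109.88190621]
[([270, 92, 30, 31, 697], [284.3, 107.2])]
fit ((284.3013610839844, 107.19715881347656), (28.345590591430664, 29.497953414916992), 0.6873676776885986) ((284.5, 107.06666564941406), 15.141251564025879)
[0.47503225 0.18938319 0.128     ]
226 [0.47518288 0.18972949 0.12239497]
228 [0.47521212 0.18974112 0.1272003 ]
230 [0.47524034 0.18975241 0.13185001]
```

View pics/w2c.png

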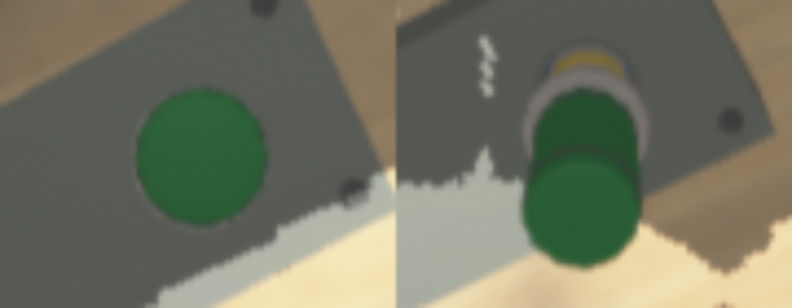

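The left crop shows the top disc at picture pixel (284.3,107.2), and the right crop shows the disc centre at (277.5,227.5). The gauge axis is therefore at about (0.475,0.189) and its top at about 0.126, which fits the stated 0.128.

Run:
```python
from h import *
print(shift((.4753,.1890,.085)))
```

```text
[0.0757 0.0009 0.1536]
```

Request:
{"op": "play_rows", "data": {"rows": [[0.04,0.0,0,0,0.4],[0.0757,0.001,0.01,0,0.4],[0.0757,0.001,0.05,0,0.4],[0.0757,0.001,0.09,0,0.4],[0.0757,0.001,0.125,0,0.4]]}}

```text
time_s: 2.45
eef_pos: [0.4749, 0.1892, 0.1129]
ee_rot: [3.141, -0.0, 2.723]
contact_force: [0.5, -0.1, -1.0]
finger_gap: 0.601
grasp_force: 0.0
```

Request:
{"op": "play_rows", "data": {"rows": [[0,0,0.02,0,0.4],[0,0,0.0285,0,0.4],[0,0,0.0285,0,0.4],[0,0,0.0285,0,0.4]]}}

```text
time_s: 2.95
eef_pos: [0.4767, 0.1884, 0.0862]
ee_rot: [3.141, 0.001, 2.722]
contact_force: [-0.9, -0.7, 1.0]
finger_gap: 0.6
grasp_force: 0.0
```

Request:
{"op": "play_rows", "data": {"rows": [[0,0,0,0,0.6],[0,0,0,0,0.72],[0,0,0,0,0.8],[0,0,0,0,0.85],[0,0,0,0,0.85]], "squeeze": 10}}

```text
time_s: 3.58
eef_pos: [0.4765, 0.1883, 0.0853]
ee_rot: [3.141, 0.0, 2.722]
contact_force: [0.6, 0.1, 1.5]
finger_gap: 0.244
grasp_force: 10.0
```

Request:
{"op": "play_rows", "data": {"rows": [[0,0,0,0,1.0],[0,0,0,0,1.0],[0,0,-0.003,0,1.0],[0,0,-0.008,0,1.0],[0,0,-0.015,0,1.0]], "squeeze": 30}}

```text
time_s: 4.2
eef_pos: [0.4763, 0.1881, 0.1005]
ee_rot: [-3.141, -0.0, 2.722]
contact_force: [0.3, -1.1, -1.4]
finger_gap: 0.24
grasp_force: 30.0
```

Request:
{"op": "play_rows", "data": {"rows": [[0,0,-0.015,0,1.0],[0,0,-0.04,0,1.0],[0,0,-0.08,0,1.0],[0,0,-0.115,0,1.0],[0,0,-0.13,0,1.0]]}}

```text
time_s: 4.82
eef_pos: [0.4768, 0.1883, 0.2327]
ee_rot: [3.14, 0.003, 2.722]
contact_force: [-0.2, -0.8, -2.1]
finger_gap: 0.238
grasp_force: 30.0
```

Run:
```python
from h import *
print(r.get_obs()['eef_pos'],r.get_obs()['finger_gap'],shift((.583,-.161,.235)))
```

```text
[0.47676433 0.18828986 0.23266616] 0.23773575892544166 [-0.2393 -0.2757 -0.0021]
```

Request:
{"op": "play_rows", "data": {"rows": [[-0.015,-0.017,-0.01,0,1.0],[-0.04,-0.046,-0.01,0,1.0],[-0.07,-0.081,-0.01,0,1.0],[-0.1,-0.115,-0.01,0,1.0],[-0.13,-0.15,-0.01,0,1.0]]}}

```text
time_s: 5.45
eef_pos: [0.5339, -0.0032, 0.2398]
ee_rot: [-3.141, -0.001, 2.722]
contact_force: [-0.8, -0.4, -1.7]
finger_gap: 0.239
grasp_force: 30.0
```

Request:
{"op": "play_rows", "data": {"rows": [[-0.03,-0.035,0,0,1.0],[-0.06,-0.069,0,0,1.0],[-0.09,-0.104,0,0,1.0],[-0.105,-0.121,0,0,1.0],[-0.109,-0.126,0,0,1.0]]}}

```text
time_s: 6.08
eef_pos: [0.5819, -0.1622, 0.2393]
ee_rot: [3.142, -0.002, 2.72]
contact_force: [-0.7, 0.4, -2.8]
finger_gap: 0.238
grasp_force: 30.0
```

Request:
{"op": "play_rows", "data": {"rows": [[0,0,0,0,1.0],[0,0,0,0,1.0]]}}

```text
time_s: 6.32
eef_pos: [0.582, -0.1602, 0.2403]
ee_rot: [3.141, -0.0, 2.723]
contact_force: [0.8, 0.4, -2.2]
finger_gap: 0.238
grasp_force: 30.0
```

Run:
```python
from h import *
o=r.get_obs();print(o['eef_pos'],o['ee_rot'],o['joints'])
c,im=snap('w3');print(-c[1].T@c[2],proj(c,(.514,-.13,.075)))
def rim(im,c,near):
    _,m=blobs(im,(15,60,50),(36,255,255));u,v=map(int,near);z=np.zeros_like(m);z[v-40:v+40,u-40:u+40]=m[v-40:v+40,u-40:u+40]
    k=max(cv2.findContours(z,0,1)[0],key=cv2.contourArea);return cv2.fitEllipse(k)
e=rim(im,c,proj(c,(.514,-.13,.075)));print(e,plane(c,e[0],.075))
t=r.read_camera('top')[:,:,::-1].copy();cv2.imwrite('pics/t3.png',t);s=r.read_camera('scene')[:,:,::-1].copy();cv2.imwrite('pics/s3.png',s)
T=cam('top');S=cam('scene');p=o['eef_pos']
u,v=proj(S,p).astype(int)
cv2.imwrite('pics/m3.png',np.hstack([cv2.resize(im[50:300,150:410],(390,375)),cv2.resize(s[v-50:v+60,u-60:u+60],(409,375))]))
print(u,v)
```

```text
[ 0.58201313 -0.16019121  0.24032056] [ 3.14146105e+00 -1.75728274e-04  2.72288877e+00] [-4.62509402e-01  4.88263738e-01  1.23965581e+00  1.25320699e-04
  1.41385443e+00 -1.61462143e+00]
[ 0.5127597  -0.12944826  0.38737566] [282.54501054 110.10484539]
((283.0149230957031, 108.21334838867188), (39.388729095458984, 41.193824768066406), 2.4088594913482666) [ 0.51271763 -0.12897789  0.075     ]
329 163
```

View pics/m3.png

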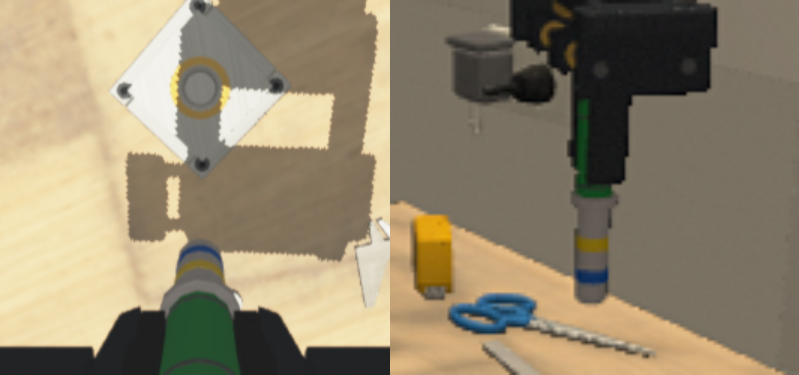

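The left half shows the bore rim at picture pixel (283,108) and the held gauge with its nose at about (283,212). The right half shows it hanging upright with its bands visible. Next I'll measure the gauge in the tool frame from its band edges.

Run:
```python
from h import *
from scipy.optimize import least_squares
c,im=load('w3');h=cv2.cvtColor(im,cv2.COLOR_BGR2HSV)
for v in range(205,250): print(v,[tuple(h[v,u]) for u in (283,)],end=' ')
print()
def rows(m): # mean edges near axis
    out=[]
    for u in range(280,287):
        k=np.where(m[205:270,u])[0];out.append((k.min()+205-.5,k.max()+205+.5))
    return np.mean(out,0)
B=cv2.inRange(h,np.array((105,110,30)),np.array((125,255,255)));Y=cv2.inRange(h,np.array((18,110,40)),np.array((32,255,255)))
B[:205]=0;Y[:205]=0;B[270:]=0;Y[270:]=0
B[:,:250]=0;Y[:,:250]=0;B[:,320:]=0;Y[:,320:]=0
b,y=rows(B),rows(Y);print(b,y)
for v in range(218,226):
    k=np.where(B[v])[0];print(v,k.min(),k.max(),(k.min()+k.max())/2)
R=Ro.from_euler('xyz',[3.14146,-.00018,2.72289]).as_matrix();p=np.array([.58201,-.16019,.24032])
# tool-frame points: near face (tool +x), heights above nose
col=np.mean([np.mean(np.where(B[v])[0]) for v in range(218,224)])
def res(q):
    x,yy,n=q;pr=[proj(c,p+R@[x+.010,yy,n-hh]) for hh in(.014,.022,.034,.042)]
    return [pr[0][1]-b[0],pr[1][1]-b[1],pr[2][1]-y[0],pr[3][1]-y[1],(pr[0][0]+pr[1][0])/2-col]
s=least_squares(res,[0,0,.077]);print('gauge in tool x,y,nose z',s.x,s.fun)
def res2(q): return res([q[0],q[1],.0773])
s2=least_squares(res2,[0,0]);print('fixed nose',s2.x,s2.fun)
print('bore in tool now',R.T@(plane(c,(283.0,108.2),.075)-p), 'top:',R.T@(np.array([.5141,-.13,.075])-p))
```

```text
205 [(np.uint8(18), np.uint8(76), np.uint8(130))] 206 [(np.uint8(17), np.uint8(78), np.uint8(131))] 207 [(np.uint8(18), np.uint8(80), np.uint8(131))] 208 [(np.uint8(17), np.uint8(74), np.uint8(127))] 209 [(np.uint8(17), np.uint8(55), np.uint8(115))] 210 [(np.uint8(18), np.uint8(25), np.uint8(102))] 211 [(np.uint8(17), np.uint8(18), np.uint8(100))] 212 [(np.uint8(120), np.uint8(3), np.uint8(94))] 213 [(np.uint8(110), np.uint8(70), np.uint8(95))] 214 [(np.uint8(108), np.uint8(158), np.uint8(97))] 215 [(np.uint8(108), np.uint8(172), np.uint8(98))] 216 [(np.uint8(109), np.uint8(151), np.uint8(101))] 217 [(np.uint8(112), np.uint8(69), np.uint8(100))] 218 [(np.uint8(10), np.uint8(8), np.uint8(99))] 219 [(np.uint8(13), np.uint8(18), np.uint8(102))] 220 [(np.uint8(15), np.uint8(20), np.uint8(102))] 221 [(np.uint8(17), np.uint8(23), np.uint8(102))] 222 [(np.uint8(21), np.uint8(41), np.uint8(105))] 223 [(np.uint8(23), np.uint8(103), np.uint8(114))] 224 [(np.uint8(24), np.uint8(159), np.uint8(122))] 225 [(np.uint8(24), np.uint8(168), np.uint8(123))] 226 [(np.uint8(23), np.uint8(169), np.uint8(1
[... 822 characters left out ...]
9), np.uint8(24), np.uint8(106))] 244 [(np.uint8(63), np.uint8(64), np.uint8(91))] 245 [(np.uint8(66), np.uint8(124), np.uint8(80))] 246 [(np.uint8(67), np.uint8(105), np.uint8(73))] 247 [(np.uint8(66), np.uint8(40), np.uint8(63))] 248 [(np.uint8(64), np.uint8(56), np.uint8(68))] 249 [(np.uint8(67), np.uint8(119), np.uint8(77))] 
[213.5        216.64285714] [223.5        227.78571429]
218 272 293 282.5
219 271 294 282.5
220 271 295 283.0
221 270 295 282.5
222 270 296 283.0Traceback (most recent call last):
  File "<stdin>", line 16, in <module>
    return umr_minimum(a, axis, None, out, keepdims, initial, where)
ValueError: zero-size array to reduction operation minimum which has no identity
```

Run:
```python
from h import *
from scipy.optimize import least_squares
c,im=load('w3')
R=Ro.from_euler('xyz',[3.14146,-.00018,2.72289]).as_matrix();p=np.array([.58201,-.16019,.24032])
b,y,col=(213.1,216.9),(222.75,228.1),282.7
def res(q):
    x,yy,n=q;pr=[proj(c,p+R@[x+.010,yy,n-hh]) for hh in(.014,.022,.034,.042)]
    return [pr[0][1]-b[0],pr[1][1]-b[1],pr[2][1]-y[0],pr[3][1]-y[1],(pr[0][0]+pr[1][0])/2-col]
s=least_squares(res,[0,0,.077],x_scale=.01);print('gauge in tool x,y,nose z',s.x,s.fun)
s2=least_squares(lambda q:res([q[0],q[1],.0773]),[0,0],x_scale=.01);print('fixed nose',s2.x,s2.fun)
print('bore in tool now',R.T@(plane(c,(283.0,108.2),.075)-p), 'top:',R.T@(np.array([.5141,-.13,.075])-p))
```

```text
gauge in tool x,y,nose z [ 2.54960199e-03 -1.29241367e-05  7.31195024e-02] [-1.04571575e-01 -5.60253962e-02  4.28952242e-01 -2.69792659e-01
  1.67972303e-10]
fixed nose [ 1.16242187e-03 -1.21911316e-05] [ 5.06688114e-02  2.50233427e-02  3.75793387e-01 -4.31032857e-01
  1.43079365e-06]
bore in tool now [0.07597821 0.00030833 0.16533372] top: [ 7.42884987e-02 -5.03728510e-05  1.65333369e-01]
```

Request:
{"op": "play_rows", "data": {"rows": [[0.02,0,0,0,1.0],[0.05,0,0.01,0,1.0],[0.07,0,0.03,0,1.0],[0.0744,0.0001,0.055,0,1.0],[0.0744,0.0001,0.07,0,1.0]]}}

```text
time_s: 7.1
eef_pos: [0.5139, -0.1303, 0.1695]
ee_rot: [3.142, -0.001, 2.722]
contact_force: [0.2, 0.2, -1.3]
finger_gap: 0.238
grasp_force: 30.0
```

Request:
{"op": "play_rows", "data": {"rows": [[0,0,0,0,1.0],[0,0,0,0,1.0],[0,0,0,0,1.0]]}}

```text
time_s: 7.48
eef_pos: [0.5147, -0.131, 0.1709]
ee_rot: [-3.142, 0.001, 2.722]
contact_force: [0.1, 0.2, -1.4]
finger_gap: 0.243
grasp_force: 30.0
```

Run:
```python
from h import *
o=r.get_obs();p=o['eef_pos'];print(o['time_s'],p,o['ee_rot'],o['contact_force'],o['torque'])
s=r.read_camera('scene')[:,:,::-1].copy();cv2.imwrite('pics/s4.png',s);t=r.read_camera('top')[:,:,::-1].copy();cv2.imwrite('pics/t4.png',t)
c,im=snap('w4')
cv2.imwrite('pics/m4.png',np.hstack([cv2.resize(s[190:290,240:340],(400,400),interpolation=2),cv2.resize(im[150:290,215:355],(400,400),interpolation=2)]))
```

```text
7.475 [ 0.51465976 -0.13104782  0.17092132] [-3.14151695e+00  1.31508895e-03  2.72179690e+00] [ 0.11762653  0.15070859 -1.4112552 ] [ 0.03073531 -0.02672554 -0.02483183]
```

View pics/m4.png

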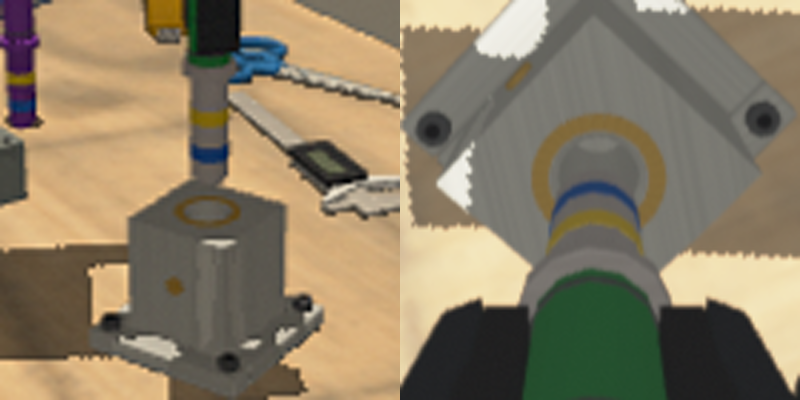

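The left half shows the nose at crop (208,180), over the bore at (207,210). The right half shows the rim centre at about (598,175) and the gauge axis at about 595, so they are aligned to within 1 mm. I'll fit the rim for the remaining offset.

Run:
```python
from h import *
c,im=load('w4');p=r.get_obs()['eef_pos'];R=Rt()
h=cv2.cvtColor(im,cv2.COLOR_BGR2HSV);m=cv2.inRange(h,np.array((14,90,50)),np.array((30,255,255)))
m[:185]=0;m[222:]=0;m[:,:255]=0;m[:,315:]=0
# outer edge of rim: leftmost/rightmost per row and topmost per column
pts=[]
for v in range(190,221):
    k=np.where(m[v])[0]
    if len(k): pts+=[(k.min()-.5,v),(k.max()+.5,v)]
for u in range(272,298):
    k=np.where(m[:,u])[0]
    if len(k): pts.append((u,k.min()-.5))
e=cv2.fitEllipse(np.array(pts,np.float32));print(e,len(pts))
print('bore tool',R.T@(plane(c,e[0],.075)-p),plane(c,e[0],.075))
```

```text
((284.0700988769531, 211.8016815185547), (44.48678207397461, 46.982791900634766), 87.05635070800781) 88
bore tool [0.00217213 0.00103048 0.09555913] [ 0.51289427 -0.12914342  0.075     ]
```

Request:
{"op": "play_rows", "data": {"rows": [[0.0006,0.0007,0.0,0,1.0],[0.0006,0.0007,0.01,0,1.0],[0.0006,0.0007,0.02,0,1.0],[0.0006,0.0007,0.025,0,1.0],[0.0006,0.0007,0.027,0,1.0]]}}

```text
time_s: 8.25
eef_pos: [0.5139, -0.1299, 0.1427]
ee_rot: [3.142, -0.001, 2.722]
contact_force: [0.5, -1.1, -1.6]
finger_gap: 0.24
grasp_force: 30.0
```

Request:
{"op": "play_rows", "data": {"rows": [[0,0,0.004,0,1.0],[0,0,0.008,0,1.0],[0,0,0.012,0,1.0],[0,0,0.016,0,1.0],[0,0,0.018,0,1.0]]}}

```text
time_s: 8.88
eef_pos: [0.5139, -0.1299, 0.1249]
ee_rot: [-3.142, -0.0, 2.722]
contact_force: [0.4, -0.1, -1.6]
finger_gap: 0.238
grasp_force: 30.0
```

Request:
{"op": "play_rows", "data": {"rows": [[0,0,0.006,0,1.0],[0,0,0.012,0,1.0],[0,0,0.018,0,1.0],[0,0,0.024,0,1.0],[0,0,0.026,0,1.0]]}}

```text
time_s: 9.5
eef_pos: [0.5139, -0.1299, 0.0988]
ee_rot: [3.142, -0.001, 2.722]
contact_force: [0.1, -0.1, -1.2]
finger_gap: 0.243
grasp_force: 30.0
```

Request:
{"op": "play_rows", "data": {"rows": [[0,0,0.001,0,1.0],[0,0,0.002,0,1.0],[0,0,0.003,0,1.0],[0,0,0.004,0,1.0]]}}

```text
time_s: 10.0
eef_pos: [0.514, -0.13, 0.0952]
ee_rot: [-3.142, 0.0, 2.722]
contact_force: [0.0, -0.6, -2.0]
finger_gap: 0.238
grasp_force: 30.0
```

Request:
{"op": "play_rows", "data": {"rows": [[0,0,0.0007,0,1.0],[0,0,0.0014,0,1.0],[0,0,0.002,0,1.0],[0,0,0.002,0,1.0]]}}

```text
time_s: 10.5
eef_pos: [0.514, -0.13, 0.0932]
ee_rot: [-3.142, -0.0, 2.722]
contact_force: [0.2, -0.5, -1.2]
finger_gap: 0.237
grasp_force: 30.0
```

Request:
{"op": "play_rows", "data": {"rows": [[0,0,0.0005,0,1.0],[0,0,0.001,0,1.0],[0,0,0.001,0,1.0]]}}

```text
time_s: 10.88
eef_pos: [0.514, -0.13, 0.0923]
ee_rot: [-3.142, 0.0, 2.722]
contact_force: [-1.2, -0.5, -0.8]
finger_gap: 0.238
grasp_force: 30.0
```

Request:
{"op": "play_rows", "data": {"rows": [[0,0,0.0004,0,1.0],[0,0,0.0008,0,1.0],[0,0,0.0008,0,1.0]]}}

```text
time_s: 11.25
eef_pos: [0.5141, -0.13, 0.0923]
ee_rot: [-3.141, 0.001, 2.722]
contact_force: [-3.1, 1.7, 7.1]
finger_gap: 0.239
grasp_force: 30.0
```

Request:
{"op": "play_rows", "data": {"rows": [[0,0,0.0003,0,1.0],[0,0,0.0006,0,1.0],[0,0,0.0006,0,1.0]]}}

```text
time_s: 11.62
eef_pos: [0.5141, -0.13, 0.0922]
ee_rot: [-3.141, 0.001, 2.722]
contact_force: [-5.2, 1.7, 13.5]
finger_gap: 0.24
grasp_force: 30.0
```

Run:
```python
from h import *
o=r.get_obs();print(o['time_s'],o['eef_pos'],o['ee_rot'],o['contact_force'],o['torque'])
s=r.read_camera('scene')[:,:,::-1].copy();cv2.imwrite('pics/s5.png',s);c,im=snap('w5')
cv2.imwrite('pics/m5.png',np.hstack([cv2.resize(s[190:290,240:340],(400,400),interpolation=2),cv2.resize(im[150:290,215:355],(400,400),interpolation=2)]))
```

```text
11.625 [ 0.5141317  -0.1300067   0.09217746] [-3.14139576e+00  8.67459555e-04  2.72203478e+00] [-5.22574171  1.67781654 13.49060803] [ 0.31720362  0.90099824 -0.06472341]
```

View pics/m5.png

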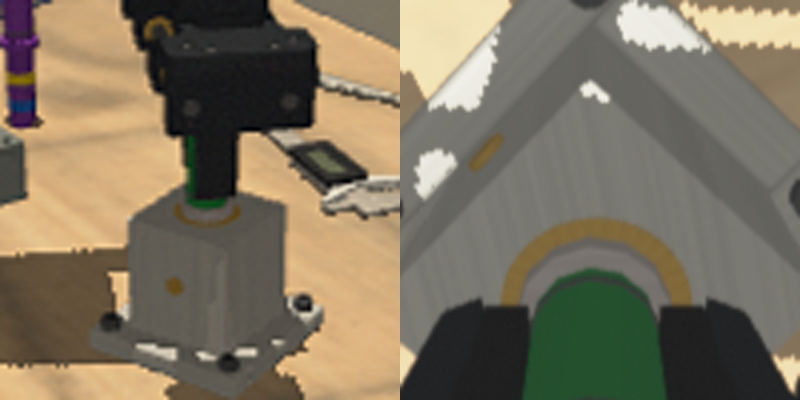

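Home: the shoulder sits on the rim (crop 597,255), the push is 13 N, and the TCP height of 0.0922 matches the geometry. Now I'll draw it up 32 mm, to TCP z ≈ 0.124.

Request:
{"op": "play_rows", "data": {"rows": [[0,0,-0.001,0,1.0],[0,0,-0.002,0,1.0],[0,0,-0.005,0,1.0],[0,0,-0.008,0,1.0],[0,0,-0.011,0,1.0]]}}

```text
time_s: 12.35
eef_pos: [0.514, -0.13, 0.102]
ee_rot: [-3.142, -0.0, 2.722]
contact_force: [-0.7, -0.6, -2.0]
finger_gap: 0.238
grasp_force: 30.0
```

Request:
{"op": "play_rows", "data": {"rows": [[0,0,-0.004,0,1.0],[0,0,-0.008,0,1.0],[0,0,-0.012,0,1.0],[0,0,-0.016,0,1.0],[0,0,-0.019,0,1.0]]}}

```text
time_s: 12.98
eef_pos: [0.514, -0.13, 0.1211]
ee_rot: [-3.142, 0.0, 2.722]
contact_force: [-0.1, -0.9, -2.0]
finger_gap: 0.239
grasp_force: 30.0
```

Request:
{"op": "play_rows", "data": {"rows": [[0,0,-0.002,0,1.0],[0,0,-0.003,0,1.0],[0,0,-0.003,0,1.0],[0,0,-0.003,0,1.0]]}}

```text
time_s: 13.48
eef_pos: [0.5139, -0.1299, 0.1237]
ee_rot: [-3.142, -0.0, 2.722]
contact_force: [0.3, -0.1, -1.7]
finger_gap: 0.241
grasp_force: 30.0
```

Run:
```python
from h import *
o=r.get_obs();print(o['time_s'],o['eef_pos'],o['ee_rot'],o['contact_force'],o['torque'],abs(o['joint_vel']).max())
s=r.read_camera('scene')[:,:,::-1].copy();t=r.read_camera('top')[:,:,::-1].copy()
b=cv2.imread('pics/top0.png')
for im in(b,t): print([x for x in blobs(im,(0,180,90),(4,255,255))[0]][:2])
cv2.imwrite('pics/m6.png',np.hstack([cv2.resize(s[190:290,240:340],(400,400),interpolation=2),cv2.resize(t[210:290,300:380],(400,400),interpolation=2)]))
```

```text
13.475 [ 0.51391962 -0.12991275  0.12370989] [-3.14157490e+00 -2.39493272e-04  2.72183538e+00] [ 0.33452462 -0.06314534 -1.74431019] [-0.00701938  0.04953948  0.09051875] 0.001145753941760955
[([243, 252, 9, 8, 50], [247.0, 255.9])]
[([243, 252, 8, 8, 47], [247.0, 255.9])]
```

View pics/m6.png

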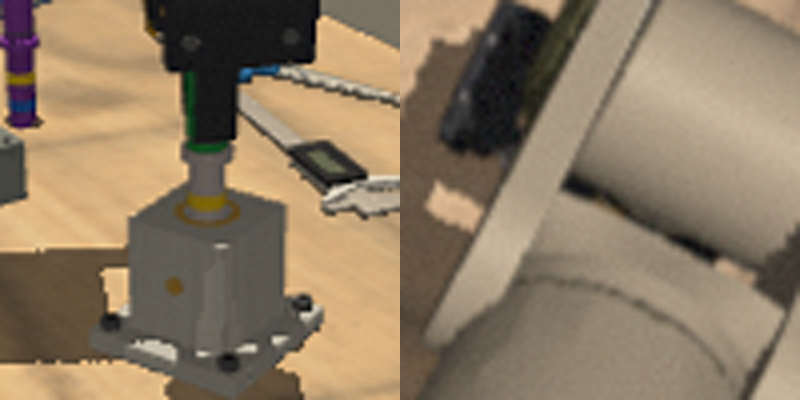

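The whole yellow band shows at crop (208,202) with a strip of steel under it. The blue band is hidden, the housing hasn't moved, and the lift is 31.5 mm (allowed 26 to 38). Everything is still, so I'm handing in.

```bash
python3 -c "
from rig import r
print(r.close_job())"
```

```text
the job is handed in; nothing more can be done
None
```

The green gauge went fully home in the bore, was drawn back up about 31.5 mm, and is held there upright and still, with the yellow band showing and the blue band hidden; the job is handed in (last robot clock reading 13.5 s).

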